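Jack up the microscope plate and hold it

ROBOT

A 7-joint arm with a two-finger parallel gripper is mounted at the origin on the work surface. World frame = base frame: x ahead of the robot, y to its left, z up, the work surface at z = 0. Lengths are in mm, angles in rad, forces in N, time in s.
With the tool pointing down it reaches from about 425 to 875 mm from the base axis. Payload 8.4 kg.
Tool frame: the origin (TCP) lies between the finger pads; the fingertips stand 17 mm ahead of it and the grasp point (between the pads) lies 2 mm behind it; z points along the fingers, y is the direction in which the jaws open and shut (so a half turn about z gives the same grasp; the last joint's range is limited). The gripper opens to 85 mm and grips with 20 to 120 N. Pads are 22 mm wide; open, the fingers measure 114 mm over their backs; the gripper's body (76 mm by 85 mm) begins 54 mm behind the grasp point. The pads swing forward as they close: fully open they stand 13 mm farther back than shut.
Start: joints at [-1.447, 0.333, 0.04, 1.465, -0.013, 1.343, -0.059], TCP at [143.628, 633.904, 214.008] pointing down, gripper open.
Joint ranges: [-2.58, 2.58], [-0.38, 2.09], [-1.3, 1.39], [0.25, 2.4], [-1.5, 4.64], [0.08, 2.09], [-2.65, 2.65]. Speed limits (rad/s): [2.22, 2.22, 2.79, 2.79, 3.14, 3.14, 3.14].

INTERFACE

Orientations are given as a unit quaternion [x, y, z, w].
In Python, from rig import robot gives the robot as it stands. The module is installed in compiled form; this text tells all that it offers.
- The arm moves only by the tool send_rows, never from a script. Its argument "plan" is a list of rows, each a list of 7 numbers: the shift along the tool's x, y, z in m, then the turn, a rotation vector about the tool's x, y, z in rad, then the finger opening in m, from 0 to 0.0854. A call has 1 to 5 rows; each row shifts and turns the pose as measured when the row begins, along the tool's axes as they then stand; what a row does not reach is not made up. A row lasts 1/8 s, in which the tool goes at most 62.5 mm and 10.7 degrees, less where a joint would pass 70% of its speed; a pose out of reach is approached as far as the arm can. A call with a gripper value outside its range is refused whole. The fingers move at their own pace and stop on an object; "force" is the grip in N (left out, the last holds). Time passes only in rows, so rows that do not move let the fingers close. It gives the time, the measured TCP pose, the force and the opening at its end, in the units of the state.
- robot.get_obs(): the state, without advancing time (a new reading comes with each control period).
- robot.read_camera(name): name is "scene" or "top"; returns the picture (480x640x3 uint8, red, green, blue); there is no depth.
- robot.camera_params(name): a dict with "mtx" (3x3 intrinsics, pixels), "k1" (the pictures are not rectified: a ray, as slopes to the right and down, at radius r is drawn at 1 + k1 r^2 times it, then the intrinsics apply), "position" and "orientation" of the camera in the world. Camera axes: x right, y down, z forward; pixel columns grow to the right and rows downward; lengths in mm; the calibration is good to about 2 mm. A picture is of the moment at which its call begins. camera_params takes no time and is no camera call.
- robot.hand_in(): hands the job in, once; it reports no verdict.
The state is a dict: "time_s": time; "joints": joint angles; "qd": joint speeds; "joint_efforts": joint torques, N m; "tool_pos": TCP position; "tool_rot": TCP orientation; "contact_force": force on the tool from outside, world axes, zero at the start; "wrist_torque": the same for the moment, N m; "opening": finger opening in mm.
Only numpy, scipy, OpenCV 4.12 (cv2) and the standard library are available. Lean on these libraries where they do the work, as an engineer would, in place of code of your own. Each camera call takes 0.05 s, during which the arm holds its last target. There are 200 camera calls.

TASK

Pull the drawer of the small white cabinet out to its stop, take out the little lever jack and stand it on the bench so that its round saddle is centred right under the round-ended lift lug of the microscope's base plate, then let go of it. Then press the jack's handle fully down with the fingers so that the jack lifts the plate's front edge, and finish while still holding the handle down, so that a colleague can change the front feet; nothing but the jack and the rear rail may carry the plate, do not bump the microscope, and leave the other things on the bench where they are.

Things in the scene. Friction and masses are not known exactly. Their poses are not given: they have to be found in the camera images.
- cabinet: White bench cabinet with one drawer, 300 wide (its y) x 210 deep (its x) x 101 mm high, standing on the bench at a varying place and yaw. Origin: middle of the lower edge of its front face, at bench height; its x axis points from the front into the cabinet, z up. An open grey slide box lies loose on its top, at least 45 mm behind the front.
- drawer (a joint): How far the drawer is pulled out along the cabinet's -x, in m: 0 shut (at the start), 0.165 at its stop; about 1.5 N friction. Inside it is 173 (x) x 260 mm (y); its floor is 14 mm, side walls 63 mm and front panel 91 mm above the bench. At the stop nearly all of its inside lies clear in front of the cabinet.
- drawer_handle (a point): Middle of the drawer's bar handle: a level round steel bar 12 mm thick, 110 mm long along the cabinet's y, 80 mm above the bench, its axis 40 mm out from the drawer front panel; cabinet top is 21 mm higher than the bar's axis. Moves with the drawer.
- jack: Loose dark steel lever jack, about 0.65 kg, upright in the drawer, saddle end to the cabinet's -y; hidden while the drawer is shut. Origin: middle of its underside; +x to the saddle end, z up. Base from x = -107 to +98 mm, 56 wide, 8 thick. Gripping block with flat sides: x = -20 to +26 mm, 40 mm wide (y), up to z = 58 mm. Greatest height 74 mm (raised handle). Centre of mass near the block.
- saddle_top (a point): Centre of the top of the jack's saddle, a round steel disc 36 mm across, at x = +75 mm, z = 40 mm in the jack's frame with the handle up; it rises straight up to z = 60 mm as the handle goes fully down.
- jack_handle (a joint): Angle of the jack's handle in rad: 0 raised (sprung, at the start), 0.42 fully down at its stop; the saddle rises 47.6 mm per rad. Hinge along the jack's y at x = -6, z = 38 mm. Spring and load push it back up when let go; pressing the end pad takes about 3 N at first and 9 to 18 N fully down under load.
- handle_pad (a point): Middle of the upper face of the rubber pad at the end of the jack's handle: 36 mm along the handle, 50 mm wide, 10 mm thick. With the handle up it lies at x = -93, z = 68 mm in the jack's frame, slanting up to the rear by 0.28 rad; fully down at x = -98, z = 30 mm, slanting down to the rear by 0.14 rad.
- microscope: Fixed rear rail with a hinged aluminium plate (245 deep, 260 wide, 12 mm thick, underside 48 mm up) that bears a white microscope, about 420 mm high. Origin: on the bench under the lift lug; x points from the lug to the rail, z up. Plate's front edge at x = 25 mm, y = -150 to +110; microscope from x = 80; two rubber front feet 36 mm across at x = 55, y = 85 and -125 mm.
- lift_pad (a point): Centre of the underside of the lift lug: a round-ended lug 36 mm wide, 12 mm thick, standing 43 mm out from the plate's front edge towards the robot, with a small round steel boss on its top; underside 48 mm above the bench, 60 mm with the jack fully pumped; it presses down with 10 to 20 N. (A narrower square lug, 22 mm wide, 100 mm to the microscope's -y, is not the lift point.)
- petri_stack: Stack of clear dishes, 88 mm across, 43 mm high, loose between the cabinet and the microscope; origin at the middle of its underside. Leave alone.
- reagent_bottle: Glass bottle with blue cap, 68 mm across, 150 mm high, loose, towards the back; origin at the middle of its underside. Leave alone.
- slide_box: Open grey box 75 x 110 x 30 mm, loose on top of the cabinet; origin at the middle of its underside. Leave alone.
- mouse: White computer mouse 100 x 58 x 32 mm, loose at the right; origin at the middle of its underside. Leave alone.
- tube_rack: White rack 100 x 200 mm with capped tubes, 126 mm high, loose at the left; origin at the middle of its underside. Leave alone.
- stain_jar: Amber jar 44 mm across, 55 mm high, loose to the right of the microscope's front; origin at the middle of its underside. Leave alone.

How it is judged:
By the outcome, as a careful person would: the job done as asked, in the order asked, and still so for the second after the job is handed in, while the arm keeps its last pose, push and grip.
It also fails if it takes over 64 s, if anything falls off the work surface, if the arm or the gripper's body presses on something with over 40 N, if the wrist force passes 120 N, or if a joint passes its speed limit or range.

## Working session

There is one attempt and no reset: what is moved stays moved. The work goes in short steps, Python scripts to look and compute and a tool call to move; the robot and the scene stay as the last step left them, time stands still between calls to the robot, and variables do not carry over. Pictures are saved under pics/ and viewed, about 8 in all and at most 12, crops included, and the job is handed in when it is done.

Besides the shell and the picture viewer there is one more tool, called after "Emit:" in YAML: its name, and indented under it one key for each argument. send_rows: Moves the arm, as the interface text tells. Its arguments: {"type":"object","properties":{"plan":{"type":"array","items":{"type":"array","items":{"type":"number"}}},"force":{"type":"number"}},"required":["plan"]}

```bash
mkdir -p pics
cat > h.py <<'E'
import numpy as np, cv2
from rig import robot
from scipy.spatial.transform import Rotation as R
def shot(n,name):
    im=robot.read_camera(n); cv2.imwrite(f'pics/{name}.png',im[:,:,::-1]); return im
def cam(n):
    p=robot.camera_params(n); return np.array(p['mtx']),p['k1'],np.array(p['position']),R.from_quat(p['orientation'])
def ray(n,px):
    K,k1,o,r=cam(n); px=np.atleast_2d(px).astype(float)
    d=(px-[K[0,2],K[1,2]])/[K[0,0],K[1,1]]; u=d.copy()
    for _ in range(20): u=d/(1+k1*(u**2).sum(1,keepdims=True))
    return o,r.apply(np.c_[u,np.ones(len(u))])
def onz(n,px,z):
    o,d=ray(n,px); return o+d*((z-o[2])/d[:,2:3])
def proj(n,P):
    K,k1,o,r=cam(n); c=r.inv().apply(np.atleast_2d(P)-o); u=c[:,:2]/c[:,2:]
    u=u*(1+k1*(u**2).sum(1,keepdims=True)); return u*[K[0,0],K[1,1]]+[K[0,2],K[1,2]]
def move(goal,rot=None):
    """shift and turn in tool axes to goal"""
    s=robot.get_obs(); r=R.from_quat(s['tool_rot'])
    print('shift',np.round(r.inv().apply(np.array(goal)-s['tool_pos']),1), 'turn',None if rot is None else np.round((r.inv()*rot).as_rotvec(),3))
def down(yaw): # tool y axis (jaw) along yaw, z down
    y=np.array([np.cos(yaw),np.sin(yaw),0]); z=np.array([0,0,-1.]); return R.from_matrix(np.c_[np.cross(y,z),y,z])
E
python3 - <<'E'
from h import *
for n in('scene','top'):
    shot(n,n+'0'); p=robot.camera_params(n);print(p)
s=robot.get_obs();print(s); print(R.from_quat(s['tool_rot']).as_matrix().round(3))
E
```

```text
{'mtx': array([[549.84884087,   0.        , 312.7247456 ],
       [  0.        , 549.84884087, 243.69666058],
       [  0.        ,   0.        ,   1.        ]]), 'k1': 0.015741420340807843, 'position': array([1702.9600011 , -737.22815153, 1262.80409596]), 'orientation': array([ 0.80436814,  0.42310221, -0.18928888, -0.37168016])}
{'mtx': array([[572.83859219,   0.        , 325.86410743],
       [  0.        , 572.83859219, 242.85672515],
       [  0.        ,   0.        ,   1.        ]]), 'k1': -0.02187412962005716, 'position': array([ 384.02770882,   75.00857568, 1849.82093862]), 'orientation': array([ 0.71256593, -0.69958718,  0.04127991, -0.03351931])}
{'time_s': 0.1, 'joints': array([-1.44719553,  0.33382165,  0.03988089,  1.46614081, -0.01338722,
        1.34332975, -0.05851005]), 'qd': array([ 1.16516031e-03, -3.76906777e-03, -5.93131103e-04, -1.21124058e-03,
       -1.95825361e-05,  4.62024764e-04, -5.66029230e-04]), 'joint_efforts': array([ 3.26460329e-03, -6.60027838e+01,  1.36970904e+00, -4.06482124e+01,
        1.68915570e-02,  9.00301704e-03,  1.90303649e-05]), 'tool_pos': array([143.56529649, 633.50862811, 213.24292922]), 'tool_rot': array([ 1.11184694e-01,  9.93799502e-01, -7.16441145e-04, -2.48641360e-05]), 'contact_force': array([ 0.05128413, -0.47263971, -0.34632275]), 'wrist_torque': array([-0.00833127, -0.03938806, -0.0247166 ]), 'opening': 85.24842155616011}
[[-0.975  0.221 -0.   ]
 [ 0.221  0.975 -0.001]
 [-0.    -0.001 -1.   ]]
```

View pics/scene0.png

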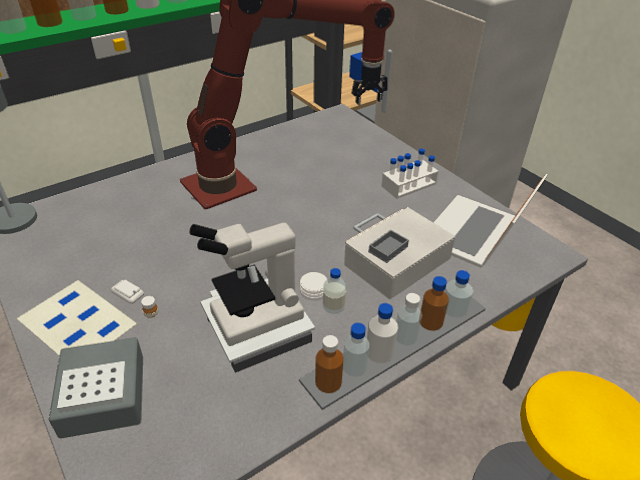

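View pics/top0.png

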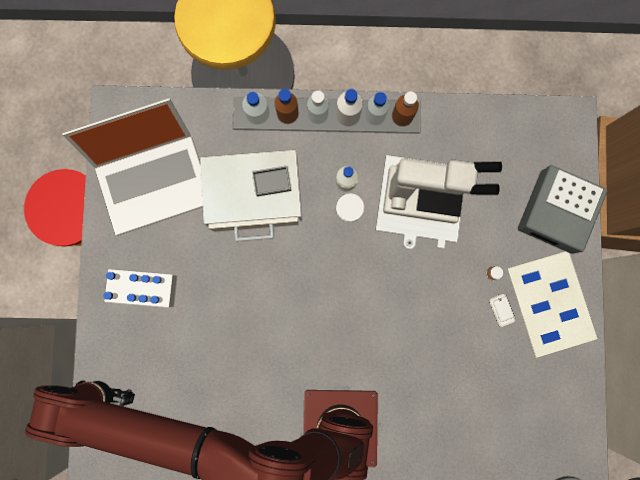

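The scene view shows the cabinet at about (400,250), the dishes at (314,286) and the microscope at (260,290). In the top view the handle bar is near (254,237), the round lug at (409,242) and the square lug at (441,243). I'll enlarge both areas.

Run:
```python
from h import *
im=cv2.imread('pics/top0.png')
a=cv2.resize(im[145:250,195:305],None,fx=4,fy=4,interpolation=cv2.INTER_CUBIC)[:, :400]
b=cv2.resize(im[205:255,370:470],None,fx=4,fy=4,interpolation=cv2.INTER_CUBIC)
c=np.zeros((420,800,3),np.uint8); c[:,:400]=a[:420]; c[:200,400:]=b
cv2.imwrite('pics/crop0.png',c)
for p,z in (((235,239),80),((273,238),80),((202,157),101),((297,151),101),((409,242),66),((378,229),60),((457,240),60),((350,207),43),((347,177),150)): print(p,onz('top',p,z).round(0))
```

```text
(235, 239) [[579. 340.  80.]]
(273, 238) [[584. 222.  80.]]
(202, 157) [[832. 448. 101.]]
(297, 151) [[857. 153. 101.]]
(409, 242) [[ 581. -204.   66.]]
(378, 229) [[ 621. -107.   60.]]
(457, 240) [[ 591. -357.   60.]]
(350, 207) [[693. -18.  43.]]
(347, 177) [[766.  -2. 150.]]
```

View pics/crop0.png

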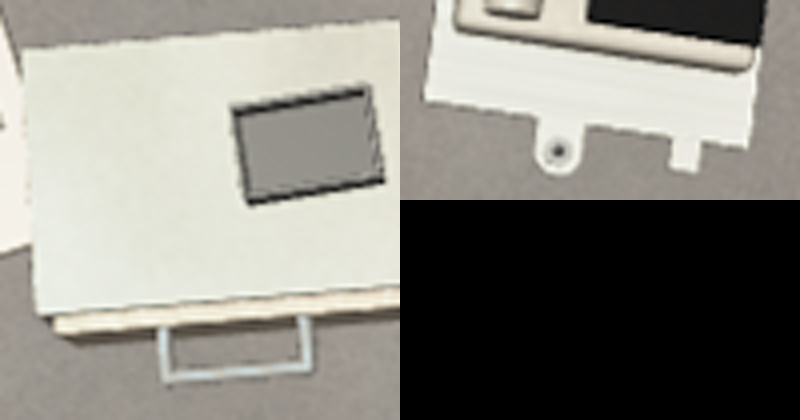

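Run:
```python
from h import *
f=lambda n,p,z: onz(n,p,z)[0].round(1)
h=[f('top',p,80) for p in((236.1,238.9),(272.1,236.9))]; print('bar',h, np.mean(h,0), 'dir',np.arctan2(*(h[0]-h[1])[[1,0]]))
c=[f('top',p,101) for p in((200.6,156.7),(297.5,151),(204.6,223.6))]; print('cab',c)
# back edge dir (right->left = +y cab) 
d=c[0]-c[1]; print('yaw from edge',np.arctan2(d[1],d[0])-np.pi/2, np.linalg.norm(d), 'left edge', np.arctan2(*(c[0]-c[2])[[1,0]]),np.linalg.norm(c[0]-c[2]))
l=[f('top',p,60) for p in((375.9,229.1),(456.6,241.6))]; d=l[0]-l[1]; print('plate',l,'yaw',np.arctan2(d[1],d[0])-np.pi/2,np.linalg.norm(d))
print('boss',f('top',(409.4,242.4),64))
yaw=np.arctan2(d[1],d[0])-np.pi/2; ex=np.array([np.cos(yaw),np.sin(yaw),0]);ey=np.array([-np.sin(yaw),np.cos(yaw),0])
print('lug origin from edge', l[0]-25*ex-110*ey, l[1]-25*ex+150*ey)
```

```text
bar [array([579.3, 336.2,  80. ]), array([587.6, 224.6,  80. ])] [583.45 280.4   80.  ] dir 1.645032413754286
cab [array([832.5, 452.6, 101. ]), array([856.8, 151.1, 101. ]), array([622.5, 431.5, 101. ])]
yaw from edge 0.08042317581943181 302.47766859720406 left edge 0.1001401059473455 211.05736187112734
plate [array([ 621., -100.,   60.]), array([ 586.2, -355.4,   60. ])] yaw -0.13542287753075466 257.75996585971217
boss [ 580.3 -205.4   64. ]
lug origin from edge [ 581.37786564 -205.61764279   60.        ] [ 581.68029115 -203.39811767   60.        ]
```

The cabinet yaw is about 0.085, with the bar middle at (583,280,80). The lug is at (581,-205) and the microscope yaw is about -0.135. Next I go above the handle bar.

```bash
cat >> h.py <<'E'
def plan(goal,yaw,step=50,turn=.17,n=None,maxrows=5):
    """rows in m / rad along tool axes toward goal with jaws along yaw (straight line)"""
    s=robot.get_obs(); p=np.array(s['tool_pos']); r=R.from_quat(s['tool_rot']); g=np.array(goal,float)
    dr=(down(yaw)*r.inv()).as_rotvec()
    n=n or max(1,int(np.ceil(max(np.linalg.norm(g-p)/step,np.linalg.norm(dr)/turn))))
    print('t',round(s['time_s'],2),'pos',p.round(1),'n',n,'F',np.round(s['contact_force'],1),'open',round(s['opening'],1),'j',np.round(s['joints'],2))
    for i in range(min(n,maxrows)):
        q=R.from_rotvec(dr/n*i)*r; v=q.inv().apply((g-p)/n)/1000; w=q.inv().apply(dr/n)
        print(np.r_[v.round(4),w.round(3)].tolist())
E
python3 -c "
from h import *
plan([583.5,280.4,190],.085,maxrows=12)"
```

```text
t 0.1 pos [143.6 633.5 213.2] n 12 F [ 0.1 -0.5 -0.3] open 85.2 j [-1.45  0.33  0.04  1.47 -0.01  1.34 -0.06]
[-0.0423, -0.0206, 0.002, -0.0, 0.0, 0.105]
[-0.0442, -0.016, 0.002, -0.0, 0.0, 0.105]
[-0.0456, -0.0113, 0.002, -0.0, 0.0, 0.105]
[-0.0466, -0.0065, 0.002, -0.0, 0.0, 0.105]
[-0.047, -0.0015, 0.002, -0.0, 0.0, 0.105]
[-0.0469, 0.0034, 0.0019, -0.0, 0.0, 0.105]
[-0.0463, 0.0083, 0.0019, -0.0, 0.0, 0.105]
[-0.0451, 0.0131, 0.0019, -0.0, 0.0, 0.105]
[-0.0435, 0.0178, 0.0019, -0.0, 0.0, 0.105]
[-0.0414, 0.0223, 0.0019, -0.0, 0.0, 0.105]
[-0.0388, 0.0265, 0.0019, -0.0, 0.0, 0.105]
[-0.0358, 0.0304, 0.0019, -0.0, 0.0, 0.105]
```

Emit:
send_rows:
  plan:
    - [-0.042, -0.021, 0, 0, 0, 0.105, 0.034]
    - [-0.044, -0.016, 0, 0, 0, 0.105, 0.034]
    - [-0.046, -0.011, 0, 0, 0, 0.105, 0.034]
    - [-0.047, -0.006, 0, 0, 0, 0.105, 0.034]
    - [-0.047, -0.002, 0, 0, 0, 0.105, 0.034]

```text
time_s: 0.72
tool_pos: [326.8, 482.8, 210.3]
tool_rot: [0.369, 0.93, -0.003, -0.001]
contact_force: [0.2, -0.3, -0.4]
opening: 33.7
```

Emit:
send_rows:
  plan:
    - [-0.047, 0.003, 0, 0, 0, 0.105, 0.034]
    - [-0.046, 0.008, 0, 0, 0, 0.105, 0.034]
    - [-0.045, 0.013, 0, 0, 0, 0.105, 0.034]
    - [-0.043, 0.018, 0, 0, 0, 0.105, 0.034]
    - [-0.041, 0.022, 0, 0, 0, 0.105, 0.034]

```text
time_s: 1.35
tool_pos: [511.4, 327.4, 209.0]
tool_rot: [0.604, 0.797, -0.004, -0.0]
contact_force: [-0.2, 1.3, -0.6]
opening: 34.0
```

```bash
python3 -c "
from h import *
plan([583.5,280.4,140],.085)"
```

```text
t 1.35 pos [511.4 327.4 209. ] n 3 F [-0.2  1.3 -0.6] open 34.0 j [-1.    0.26  0.43  1.59 -0.11  1.32 -0.28]
[-0.0215, 0.0191, 0.023, -0.002, 0.002, 0.063]
[-0.0203, 0.0203, 0.023, -0.002, 0.002, 0.063]
[-0.019, 0.0215, 0.023, -0.002, 0.002, 0.063]
```

Emit:
send_rows:
  plan:
    - [-0.022, 0.019, 0.023, -0.002, 0.002, 0.063, 0.034]
    - [-0.02, 0.02, 0.023, -0.002, 0.002, 0.063, 0.034]
    - [-0.019, 0.022, 0.023, -0.002, 0.002, 0.063, 0.034]
    - [0, 0, 0, 0, 0, 0, 0.034]

```text
time_s: 1.85
tool_pos: [588.0, 273.3, 136.9]
tool_rot: [0.682, 0.731, -0.001, 0.0]
contact_force: [0.0, 0.9, 0.4]
opening: 33.9
```

```bash
python3 -c "
from h import *
plan([583.5,280.4,80],.085)"
```

```text
t 1.85 pos [588.  273.3 136.9] n 2 F [0.  0.9 0.4] open 33.9 j [-0.88  0.4   0.48  1.58 -0.2   1.2  -0.28]
[0.0037, -0.002, 0.0285, -0.0, 0.001, -0.008]
[0.0037, -0.0019, 0.0285, -0.0, 0.001, -0.008]
```

Emit:
send_rows:
  plan:
    - [0.007, -0.004, 0.018, 0, 0.001, -0.008, 0.034]
    - [0, 0, 0.02, 0, 0, -0.008, 0.034]
    - [0, 0, 0.018, 0, 0, 0, 0.034]
    - [0, 0, 0, 0, 0, 0, 0.0]
  force: 60

```text
time_s: 2.35
tool_pos: [580.4, 283.7, 76.9]
tool_rot: [0.673, 0.739, -0.0, -0.001]
contact_force: [0.4, 1.0, -0.8]
opening: 16.9
```

Emit:
send_rows:
  plan:
    - [0, 0, 0, 0, 0, 0, 0]
    - [0, 0, 0, 0, 0, 0, 0]
  force: 60

```text
time_s: 2.6
tool_pos: [580.8, 284.1, 77.8]
tool_rot: [0.673, 0.739, 0.0, -0.001]
contact_force: [-0.2, -0.2, 0.3]
opening: -0.1
```

```bash
python3 -c "
from h import *
s=robot.get_obs()
p=s['tool_pos']; print(s['opening'],s['contact_force'])
plan([p[0]-172*np.cos(.085),p[1]-172*np.sin(.085),p[2]],.085,step=35)"
```

```text
-0.07904212891692666 [-0.22766036 -0.18689802  0.34079079]
t 2.6 pos [580.8 284.1  77.8] n 5 F [-0.2 -0.2  0.3] open -0.1 j [-0.87  0.45  0.46  1.65 -0.22  1.09 -0.26]
[0.0003, -0.0344, 0.0, -0.0, -0.0, 0.002]
[0.0002, -0.0344, 0.0, -0.0, -0.0, 0.002]
[0.0002, -0.0344, 0.0, -0.0, -0.0, 0.002]
[0.0001, -0.0344, 0.0, -0.0, -0.0, 0.002]
[0.0001, -0.0344, 0.0, -0.0, -0.0, 0.002]
```

The jaws shut on nothing, so I take a look.

Run:
```python
from h import *
shot('scene','s1');shot('top','t1')
a=cv2.imread('pics/s1.png');b=cv2.imread('pics/t1.png')
a=cv2.resize(a[170:300,320:460],None,fx=2.85,fy=2.85,interpolation=cv2.INTER_CUBIC)
b=cv2.resize(b[145:275,195:335],None,fx=2.85,fy=2.85,interpolation=cv2.INTER_CUBIC)
cv2.imwrite('pics/c1.png',np.hstack([a,b]))
for n in('scene','top'):
    print(n,proj(n,[[580.8,284.1,60.8],[580.8,284.1,77.8],[583.5,280.4,80],[579.3,336.2,80],[587.6,224.6,80]]).round(1))
```

```text
scene [[366.1 224.2]
 [366.5 220.4]
 [366.2 220.7]
 [377.8 214.6]
 [354.2 227. ]]
top [[253.6 239.4]
 [253.  238.8]
 [254.1 237.9]
 [236.1 238.9]
 [272.1 236.9]]
```

View pics/c1.png

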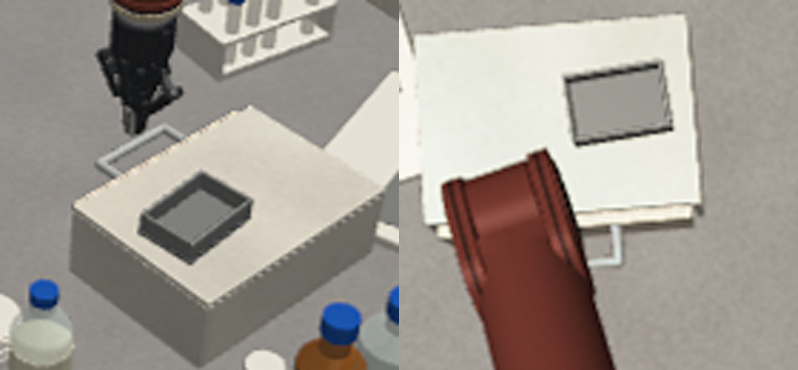

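Run:
```python
from h import *
print(proj('scene',[[143.6,633.5,196],[143.6,633.5,213]]).round(1))
a=cv2.imread('pics/scene0.png');b=cv2.imread('pics/s1.png')
a=cv2.resize(a[50:110,335:400],None,fx=6,fy=6,interpolation=cv2.INTER_CUBIC)
b=cv2.resize(b[175:235,335:400],None,fx=6,fy=6,interpolation=cv2.INTER_CUBIC)
cv2.imwrite('pics/c2.png',np.hstack([a,b]))
for dx,dz in((-40,0),(0,40)): print(proj('scene',[580.8+dx,284.1,60.8+dz]))
```

```text
[[367.7 113.6]
 [368.  109.8]]
[[358.99019516 218.3950391 ]]
[[366.95187226 215.18981351]]
```

View pics/c2.png

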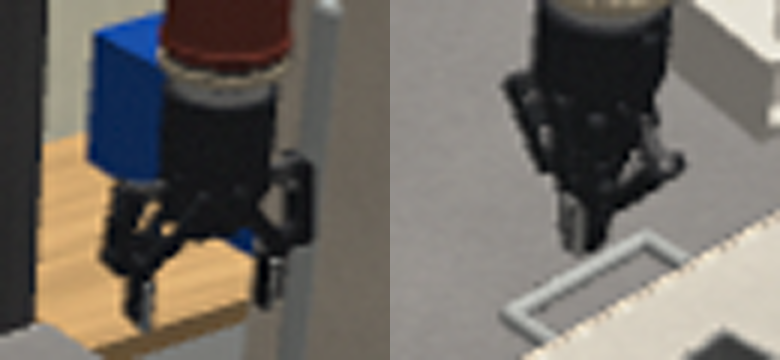

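In both views the fingertips appear about 34 mm higher than the reported TCP implies: 216.7 px seen against 224.2 predicted, with a similar gap at the start. They closed above the bar. I'll open and go down in force-checked steps.

Emit:
send_rows:
  plan:
    - [0, -0.001, 0, 0, 0, 0, 0.034]
    - [0, 0, 0, 0, 0, 0, 0.034]
    - [0, 0, 0.01, 0, 0, 0, 0.034]
    - [0, 0, 0.012, 0, 0, 0, 0.034]

```text
time_s: 3.2
tool_pos: [580.9, 284.5, 56.3]
tool_rot: [0.673, 0.739, 0.002, -0.001]
contact_force: [-0.1, 0.3, 0.1]
opening: 34.3
```

Emit:
send_rows:
  plan:
    - [0, 0, 0.01, 0, 0, 0, 0.034]
    - [0, 0, 0.004, 0, 0, 0, 0.034]
    - [0, 0, 0, 0, 0, 0, 0]
    - [0, 0, 0, 0, 0, 0, 0]
    - [0, 0, 0, 0, 0, 0, 0]
  force: 60

```text
time_s: 3.82
tool_pos: [580.3, 283.8, 39.5]
tool_rot: [0.673, 0.739, 0.001, -0.001]
contact_force: [-0.0, 0.5, -3.4]
opening: 10.0
```

Emit:
send_rows:
  plan:
    - [0, 0, 0, 0, 0, 0, 0]
    - [0, -0.015, 0, 0, 0, 0, 0]
    - [0, -0.025, 0, 0, 0, 0, 0]
  force: 60

```text
time_s: 4.2
tool_pos: [541.5, 279.8, 39.4]
tool_rot: [0.674, 0.739, 0.002, 0.001]
contact_force: [2.1, -1.0, -0.3]
opening: 9.9
```

Run:
```python
from h import *
s=robot.get_obs();plan([580.3-165*np.cos(.085),283.8-165*np.sin(.085),s['tool_pos'][2]],.085,step=35)
im=shot('top','t2')
```

```text
t 4.2 pos [541.5 279.8  39.4] n 4 F [ 2.1 -1.  -0.3] open 9.9 j [-0.91  0.42  0.45  1.78 -0.22  0.99 -0.29]
[0.0004, -0.0315, -0.0001, 0.001, -0.0, 0.002]
[0.0003, -0.0315, -0.0001, 0.001, -0.0, 0.002]
[0.0003, -0.0315, -0.0, 0.001, -0.0, 0.002]
[0.0002, -0.0315, -0.0, 0.001, -0.0, 0.002]
```

Force of 2.1 N and opening of 9.9 mm: it is held and sliding. I pull on to the stop.

Emit:
send_rows:
  plan:
    - [0, -0.032, 0, 0, 0, 0.002, 0]
    - [0, -0.032, 0, 0, 0, 0.002, 0]
    - [0, -0.032, 0, 0, 0, 0.002, 0]
    - [0, -0.024, 0, 0, 0, 0.002, 0]
    - [0, -0.01, 0, 0, 0, 0, 0]

```text
time_s: 4.88
tool_pos: [421.9, 268.0, 42.6]
tool_rot: [0.678, 0.735, 0.016, 0.009]
contact_force: [73.6, 10.3, -62.1]
opening: 9.9
```

Emit:
send_rows:
  plan:
    - [0, -0.004, 0, 0, 0, 0, 0]
    - [0, -0.003, 0, 0, 0, 0, 0]

```text
time_s: 5.12
tool_pos: [423.1, 268.2, 42.4]
tool_rot: [0.678, 0.734, 0.024, 0.014]
contact_force: [17.3, 6.5, -22.6]
opening: 10.1
```

Emit:
send_rows:
  plan:
    - [0, 0, 0, 0, 0, 0, 0.034]
    - [0, 0, 0, 0, 0, 0, 0.034]
    - [0, 0, -0.04, 0, 0, 0, 0.034]
    - [0, 0, -0.05, 0, 0, 0, 0.06]
    - [0, 0, -0.05, 0, 0, 0, 0.085]

```text
time_s: 5.75
tool_pos: [412.0, 263.7, 183.0]
tool_rot: [0.678, 0.735, 0.019, 0.013]
contact_force: [0.6, 1.9, 0.1]
opening: 69.6
```

Emit:
send_rows:
  plan:
    - [0, -0.03, -0.04, 0, 0, 0, 0.085]
    - [-0.06, 0, -0.03, 0, 0, 0, 0.085]
    - [-0.06, 0, 0, 0, 0, 0, 0.085]
    - [-0.06, 0, 0, 0, 0, 0, 0.085]

```text
time_s: 6.25
tool_pos: [392.1, 86.4, 254.2]
tool_rot: [0.675, 0.737, 0.024, 0.013]
contact_force: [0.6, 0.1, 0.7]
opening: 84.8
```

Run:
```python
from h import *
s=robot.get_obs();print(s['tool_pos'],s['joints'].round(2),R.from_quat(s['tool_rot']).as_matrix().round(3))
a=shot('top','t3');b=shot('scene','s3')
a=cv2.resize(a[205:315,190:320],None,fx=3,fy=3,interpolation=cv2.INTER_CUBIC)
b=cv2.resize(b[150:260,290:420],None,fx=3,fy=3,interpolation=cv2.INTER_CUBIC)
cv2.imwrite('pics/c3.png',np.hstack([a,b])[:,:,::-1])
```

```text
[392.05553125  86.44941281 254.17758324] [-1.03 -0.35  0.54  2.01  0.19  1.39 -0.45] [[-0.089  0.995  0.051]
 [ 0.996  0.088  0.017]
 [ 0.013  0.052 -0.999]]
```

View pics/c3.png

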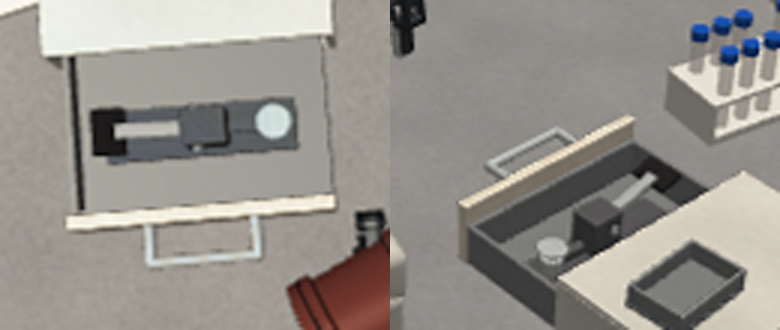

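The drawer is open and the jack lies in it. In the crop the saddle is at (273,120), the block at (204,126) and the pad at (109,131).

Run:
```python
from h import *
o=lambda u,v:((u+.5)/3-.5+190,(v+.5)/3-.5+205)
bar=onz('top',[o(148,262),o(261,257)],80);print('bar',bar.round(1),bar.mean(0), 'travel',np.linalg.norm(bar.mean(0)-[583.45,280.4,80]))
sad=onz('top',o(273,120.5),54)[0]; pad=onz('top',o(109,131.5),82)[0]; print('saddle',sad,'pad',pad)
d=sad-pad; print('len (168)',np.hypot(*d[:2]),'yaw',np.arctan2(d[1],d[0]), 'origin from saddle',(sad-d/np.hypot(*d[:2])*75)[:2],'pad',(pad+d/np.hypot(*d[:2])*93)[:2])
bl=onz('top',[o(180,110),o(222,105),o(230,142),o(187,147)],72);print('block',bl.round(1),bl.mean(0))
bs=onz('top',[o(109,163),o(297,149),o(296,96)],20);print('base',bs.round(1))
b=o(273,120)
# tool tip check: scene view finger tips
print(proj('scene',[392-.05*17,86.4,254-17]))
```

```text
bar [[415.2 321.7  80. ]
 [422.4 206.   80. ]] [418.78670632 263.84475242  80.        ] travel 165.49343343216532
saddle [566.01231749 199.17283103  54.        ] pad [548.55397099 366.08211801  82.        ]
len (168) 167.81985562154108 yaw -1.4665774863054377 origin from saddle [558.21004652 273.76589082] pad [558.22878699 273.58672388]
block [[573.3 294.8  72. ]
 [579.4 251.3  72. ]
 [540.9 241.9  72. ]
 [534.9 286.3  72. ]] [557.12538941 268.60708965  72.        ]
base [[520.6 375.1  20. ]
 [539.4 175.1  20. ]
 [596.3 177.6  20. ]]
[[288.26542622 174.4582123 ]]
```

The drawer is at its stop, having travelled 165.5 mm. The jack origin is at (558,274) with yaw -1.467. Next I hover over its block.

```bash
python3 -c "
from h import *
plan([558.5,270.6,150],.104)"
```

```text
t 6.35 pos [392.8  82.4 254.3] n 6 F [-0.2  0.4  0.3] open 84.8 j [-1.02 -0.35  0.55  2.01  0.19  1.39 -0.45]
[0.0288, 0.0291, 0.0193, 0.009, -0.002, -0.004]
[0.0287, 0.0294, 0.019, 0.009, -0.002, -0.004]
[0.0286, 0.0296, 0.0187, 0.009, -0.002, -0.004]
[0.0286, 0.0299, 0.0184, 0.009, -0.002, -0.004]
[0.0285, 0.0302, 0.018, 0.009, -0.002, -0.004]
```

Emit:
send_rows:
  plan:
    - [0.029, 0.029, 0.019, 0.009, -0.002, -0.004, 0.066]
    - [0.029, 0.029, 0.019, 0.009, -0.002, -0.004, 0.066]
    - [0.029, 0.03, 0.019, 0.009, -0.002, -0.004, 0.066]
    - [0.029, 0.03, 0.018, 0.009, -0.002, -0.004, 0.066]
    - [0.029, 0.03, 0.018, 0.009, -0.002, -0.004, 0.066]

```text
time_s: 6.98
tool_pos: [533.4, 245.3, 170.0]
tool_rot: [0.672, 0.741, 0.008, -0.002]
contact_force: [-0.1, 1.1, 1.4]
opening: 65.8
```

```bash
python3 -c "
from h import *
plan([558.5,270.6,120],.104)"
```

```text
t 6.97 pos [533.4 245.3 170. ] n 2 F [-0.1  1.1  1.4] open 65.8 j [-1.07  0.26  0.68  1.72 -0.18  1.21 -0.25]
[0.011, 0.0135, 0.0253, 0.005, -0.007, -0.003]
[0.0111, 0.0137, 0.0251, 0.005, -0.007, -0.003]
```

Emit:
send_rows:
  plan:
    - [0.011, 0.0135, 0.025, 0.005, -0.007, -0.003, 0.066]
    - [0.011, 0.0135, 0.025, 0.005, -0.007, -0.003, 0.066]
    - [0, 0, 0, 0, 0, 0, 0.066]

```text
time_s: 7.35
tool_pos: [557.3, 275.3, 115.9]
tool_rot: [0.668, 0.745, -0.003, -0.001]
contact_force: [-0.3, 0.0, 0.2]
opening: 65.9
```

```bash
python3 -c "
from h import *
plan([558.5,270.6,60],.104,n=2)
plan([558.5,270.6,120],.104,n=1)
im=shot('scene','s4'); print(proj('scene',[[558.5,270.6,136-19],[558.5,270.6,136]]))"
```

```text
t 7.35 pos [557.3 275.3 115.9] n 2 F [-0.3  0.   0.2] open 65.9 j [-1.04  0.4   0.65  1.68 -0.26  1.16 -0.21]
[-0.0023, 0.0005, 0.0279, -0.003, 0.001, 0.002]
[-0.0024, 0.0004, 0.0279, -0.003, 0.001, 0.002]
t 7.35 pos [557.3 275.3 115.9] n 1 F [-0.3  0.   0.2] open 65.9 j [-1.04  0.4   0.65  1.68 -0.26  1.16 -0.21]
[-0.0048, 0.0006, -0.0041, -0.006, 0.002, 0.005]
[[360.17178192 209.52952991]
 [360.5400725  205.10039065]]
```

Emit:
send_rows:
  plan:
    - [-0.005, 0.001, 0.03, -0.006, 0.002, 0.005, 0.066]
    - [0, 0, 0.03, 0, 0, 0, 0.066]
    - [0, 0, 0.016, 0, 0, 0, 0.066]
    - [0, 0, 0, 0, 0, 0, 0.066]

```text
time_s: 7.9
tool_pos: [560.5, 269.2, 45.6]
tool_rot: [0.671, 0.742, 0.005, 0.0]
contact_force: [0.0, 0.1, 0.5]
opening: 66.0
```

```bash
python3 -c "
from h import *
plan([558.5,270.6,24],.104,n=1)"
```

```text
t 7.9 pos [560.5 269.2  45.6] n 1 F [0.  0.1 0.5] open 66.0 j [-1.    0.47  0.62  1.75 -0.31  1.01 -0.17]
[0.0014, -0.002, 0.0216, 0.007, -0.006, -0.003]
```

Emit:
send_rows:
  plan:
    - [0.001, -0.002, 0.012, 0.007, -0.006, -0.003, 0.066]
    - [0, 0, 0.009, 0, 0, 0, 0.066]
    - [0, 0, 0, 0, 0, 0, 0.02]
    - [0, 0, 0, 0, 0, 0, 0.02]
    - [0, 0, 0, 0, 0, 0, 0.02]
  force: 70

```text
time_s: 8.52
tool_pos: [560.3, 271.2, 26.6]
tool_rot: [0.669, 0.743, 0.002, 0.001]
contact_force: [0.9, 0.3, -3.6]
opening: 38.5
```

```bash
python3 -c "
from h import *
plan([558.5,270.6,34],.104,n=1)"
```

```text
t 8.53 pos [560.3 271.2  26.6] n 1 F [ 0.9  0.3 -3.6] open 38.5 j [-0.99  0.49  0.6   1.76 -0.33  0.99 -0.16]
[-0.0004, -0.0018, -0.0074, 0.004, -0.002, -0.0]
```

Emit:
send_rows:
  plan:
    - [0, 0, -0.015, 0.002, -0.001, 0, 0.02]
    - [0, 0, -0.03, 0.002, -0.001, 0, 0.02]
    - [0, 0, -0.03, 0, 0, 0, 0.02]
    - [0, 0, -0.035, 0, 0, 0, 0.02]
    - [0, 0, -0.02, 0, 0, 0, 0.02]

```text
time_s: 9.15
tool_pos: [556.6, 269.1, 159.2]
tool_rot: [0.67, 0.743, -0.005, -0.001]
contact_force: [0.4, 0.5, -8.6]
opening: 39.1
```

```bash
python3 -c "
from h import *
ex=np.array([np.cos(-.135),np.sin(-.135)]); lug=np.array([580.8,-205])
t=lug-ex*(75-3+60); print(t, lug-ex*72)
plan([470,-20,150],1.0,step=42,turn=.15,maxrows=12)"
```

```text
[ 450.00102428 -187.23407895] [ 509.45510415 -195.30949761]
t 9.15 pos [556.6 269.1 159.2] n 8 F [ 0.4  0.5 -8.6] open 39.1 j [-1.05  0.36  0.67  1.64 -0.23  1.24 -0.23]
[-0.0348, -0.0145, 0.0015, -0.001, 0.0, -0.112]
[-0.033, -0.0183, 0.0014, -0.001, 0.0, -0.112]
[-0.0307, -0.0219, 0.0014, -0.001, 0.0, -0.112]
[-0.0281, -0.0252, 0.0014, -0.001, 0.0, -0.112]
[-0.0251, -0.0281, 0.0013, -0.001, 0.0, -0.112]
[-0.0218, -0.0308, 0.0013, -0.001, 0.0, -0.112]
[-0.0182, -0.033, 0.0013, -0.001, 0.0, -0.112]
[-0.0144, -0.0349, 0.0012, -0.001, 0.0, -0.112]
```

Emit:
send_rows:
  plan:
    - [-0.035, -0.015, 0, 0, 0, -0.112, 0.02]
    - [-0.033, -0.018, 0, 0, 0, -0.112, 0.02]
    - [-0.031, -0.022, 0, 0, 0, -0.112, 0.02]
    - [-0.028, -0.025, 0, 0, 0, -0.112, 0.02]
    - [-0.025, -0.028, 0, 0, 0, -0.112, 0.02]

```text
time_s: 9.78
tool_pos: [501.2, 84.6, 164.3]
tool_rot: [0.429, 0.903, -0.004, -0.003]
contact_force: [0.1, 0.3, -6.3]
opening: 39.0
```

```bash
python3 -c "
from h import *
plan([450,-187,145],1.436,step=42,turn=.14,maxrows=12)"
```

```text
t 9.78 pos [501.2  84.6 164.3] n 7 F [ 0.1  0.3 -6.3] open 39.0 j [-0.9   0.08  0.69  1.89 -0.05  1.19  0.49]
[-0.0255, -0.0302, 0.003, -0.001, -0.001, -0.107]
[-0.0221, -0.0327, 0.003, -0.001, -0.001, -0.107]
[-0.0184, -0.0349, 0.003, -0.001, -0.001, -0.107]
[-0.0146, -0.0367, 0.0029, -0.001, -0.001, -0.107]
[-0.0106, -0.038, 0.0029, -0.001, -0.001, -0.107]
[-0.0064, -0.039, 0.0029, -0.001, -0.001, -0.107]
[-0.0022, -0.0394, 0.0028, -0.001, -0.001, -0.107]
```

Emit:
send_rows:
  plan:
    - [-0.0255, -0.03, 0.003, 0, 0, -0.107, 0.02]
    - [-0.022, -0.033, 0.003, 0, 0, -0.107, 0.02]
    - [-0.018, -0.035, 0.003, 0, 0, -0.107, 0.02]
    - [-0.015, -0.037, 0.003, 0, 0, -0.107, 0.02]
    - [-0.011, -0.038, 0.003, 0, 0, -0.107, 0.02]

```text
time_s: 10.4
tool_pos: [461.0, -117.9, 152.2]
tool_rot: [0.167, 0.986, -0.001, -0.005]
contact_force: [0.1, 0.6, -7.8]
opening: 39.0
```

```bash
python3 -c "
from h import *
plan([450,-187,120],1.436,step=42,turn=.14,maxrows=12)"
```

```text
t 10.4 pos [ 461.  -117.9  152.2] n 2 F [ 0.1  0.6 -7.8] open 39.0 j [-0.69  0.    0.86  1.98  0.    1.17  1.4 ]
[-0.0064, -0.0344, 0.0162, -0.002, -0.005, -0.101]
[-0.0028, -0.0348, 0.0161, -0.002, -0.005, -0.101]
```

Emit:
send_rows:
  plan:
    - [-0.006, -0.034, 0.016, -0.002, -0.005, -0.101, 0.02]
    - [-0.003, -0.035, 0.016, -0.002, -0.005, -0.101, 0.02]
    - [0, 0, 0.03, 0, 0, 0, 0.02]
    - [0, 0, 0.03, 0, 0, 0, 0.02]
    - [0, 0, 0, 0, 0, 0, 0.02]

```text
time_s: 11.02
tool_pos: [446.4, -193.1, 60.7]
tool_rot: [0.067, 0.998, 0.002, 0.001]
contact_force: [-0.1, -0.7, -5.6]
opening: 38.9
```

Run:
```python
from h import *
plan([450,-187,35],1.436)
a=shot('top','t5');b=shot('scene','s5')
p=proj('top',[480,-195,60])[0].astype(int);q=proj('scene',[500,-195,60])[0].astype(int);print(p,q)
a=cv2.resize(a[p[1]-55:p[1]+55,p[0]-65:p[0]+65],None,fx=3,fy=3,interpolation=cv2.INTER_CUBIC)
b=cv2.resize(b[q[1]-55:q[1]+55,q[0]-65:q[0]+65],None,fx=3,fy=3,interpolation=cv2.INTER_CUBIC)
cv2.imwrite('pics/c5.png',np.hstack([a,b])[:,:,::-1])
```

```text
t 11.03 pos [ 446.4 -193.1   60.7] n 1 F [-0.1 -0.7 -5.6] open 38.9 j [-0.52  0.2   0.93  2.07 -0.2   0.96  1.95]
[-0.0027, 0.0064, 0.0257, 0.004, 0.002, -0.0]
[405 274] [234 263]
```

View pics/c5.png

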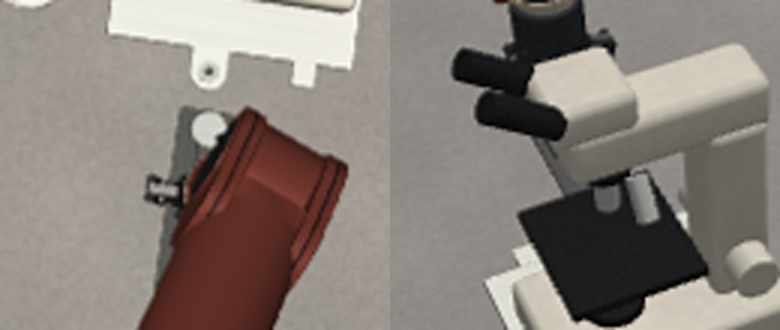

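The top view shows the held jack in front of the lug: saddle at crop (209,129), lug boss at (208,71). The scene view is blocked by the microscope. I'll measure the saddle offset from this top view.

Run:
```python
from h import *
im=cv2.imread('pics/t5.png'); x0,y0=405-65,274-55
g=cv2.cvtColor(im,cv2.COLOR_BGR2GRAY)
m=(g>165).astype(np.uint8); n,l,st,c=cv2.connectedComponentsWithStats(m)
for i in range(1,n):
    if st[i,4]>20 and 390<c[i][0]<430 and 225<c[i][1]<290: print(st[i],c[i])
sp=None
for i in range(1,n):
    if abs(c[i][0]-409.3)<4 and abs(c[i][1]-261.7)<4 and st[i,4]>40: sp=c[i]
s=robot.get_obs(); z=s['tool_pos'][2]-12.6+40
P=onz('top',sp,z)[0]; print('saddle',P,'tool',s['tool_pos'])
r=R.from_quat(s['tool_rot']); print('saddle in tool',r.inv().apply(P-s['tool_pos']))
o=lambda u,v:((u+.5)/3-.5+x0,(v+.5)/3-.5+y0)
e=onz('top',[o(187,106),o(160,272)],z-32); d=e[0]-e[1]; print('base edge yaw',np.arctan2(d[1],d[0]), 'tool jaw yaw-pi/2',np.arctan2(*r.as_matrix()[[1,0],1])-np.pi/2)
print('boss',onz('top',o(208,71),64))
```

```text
[404 257  11  11  87] [408.88505747 261.33333333]
saddle [ 518.68077808 -199.82456784   90.16783075] tool [ 448.56535213 -193.36928554   62.76783075]
saddle in tool [-70.51641067   3.10931307 -26.95128244]
base edge yaw -0.15655095998455806 tool jaw yaw-pi/2 -0.13424324805635313
boss [[ 580.53567462 -204.12289858   64.        ]]
```

Emit:
send_rows:
  plan:
    - [0, 0, 0.02, 0.003, 0, 0, 0.02]
    - [0, 0, 0.014, 0, 0, 0, 0.02]
    - [0, 0, 0, 0, 0, 0, 0.02]

```text
time_s: 11.5
tool_pos: [452.1, -193.0, 32.0]
tool_rot: [0.066, 0.998, 0.001, 0.006]
contact_force: [-0.5, -0.7, -6.2]
opening: 38.4
```

Run:
```python
from h import *
plan([448.6,-193.4,17],1.436,step=8)
```

```text
t 11.5 pos [ 452.1 -193.    32. ] n 2 F [-0.5 -0.7 -6.2] open 38.4 j [-0.48  0.26  0.9   2.09 -0.27  0.9   2.01]
[0.0018, -0.0005, 0.0075, 0.002, 0.006, 0.001]
[0.0018, -0.0005, 0.0075, 0.002, 0.006, 0.001]
```

Emit:
send_rows:
  plan:
    - [0.001, 0, 0.008, 0.003, 0.012, 0, 0.02]
    - [0, 0, 0.006, 0, 0, 0, 0.02]
    - [0, 0, 0, 0, 0, 0, 0.02]

```text
time_s: 11.88
tool_pos: [452.4, -192.9, 18.5]
tool_rot: [0.066, 0.998, 0.0, 0.001]
contact_force: [0.0, 0.0, -6.2]
opening: 38.7
```

Run:
```python
from h import *
plan([510.4,-198.0,16],1.436,step=13,maxrows=8)
```

```text
t 11.88 pos [ 452.4 -192.9   18.5] n 5 F [ 0.   0.  -6.2] open 38.7 j [-0.46  0.3   0.88  2.09 -0.3   0.88  2.03]
[-0.0116, 0.0005, 0.0005, 0.0, 0.0, 0.001]
[-0.0116, 0.0005, 0.0005, 0.0, 0.0, 0.001]
[-0.0116, 0.0005, 0.0005, 0.0, 0.0, 0.001]
[-0.0116, 0.0005, 0.0005, 0.0, 0.0, 0.001]
[-0.0116, 0.0005, 0.0005, 0.0, 0.0, 0.001]
```

Emit:
send_rows:
  plan:
    - [0, 0, 0.004, 0, 0, 0, 0.02]
    - [0, 0, 0, 0, 0, 0, 0.02]

```text
time_s: 12.12
tool_pos: [452.5, -193.0, 14.4]
tool_rot: [0.066, 0.998, 0.0, 0.001]
contact_force: [-0.7, -0.2, -6.6]
opening: 39.1
```

Emit:
send_rows:
  plan:
    - [-0.013, 0.0005, 0, 0, 0, 0, 0.02]
    - [-0.013, 0.0005, 0, 0, 0, 0, 0.02]

```text
time_s: 12.38
tool_pos: [479.8, -195.3, 14.7]
tool_rot: [0.066, 0.998, 0.0, 0.001]
contact_force: [0.6, -0.2, -6.3]
opening: 38.6
```

Run:
```python
from h import *
s=robot.get_obs(); im=shot('top','t6')
z=s['tool_pos'][2]-12.6+40
g=cv2.cvtColor(im,cv2.COLOR_RGB2GRAY)
e=proj('top',[s['tool_pos'][0]+72,s['tool_pos'][1]-7,z])[0]; print('exp',e)
n,l,st,c=cv2.connectedComponentsWithStats((g>165).astype(np.uint8))
for i in range(1,n):
    if st[i,4]>20 and np.hypot(*(c[i]-e))<12:
        P=onz('top',c[i],z)[0]; b=onz('top',st[i,:2]+(st[i,2:4]-1)/2,z)[0]; print(st[i],c[i],P,b,P-s['tool_pos'])
print(s['tool_pos'])
a=cv2.resize(im[215:285,370:450],None,fx=6,fy=6,interpolation=cv2.INTER_CUBIC); cv2.imwrite('pics/c6.png',a[:,:,::-1])
```

```text
exp [407.32546017 252.04702893]
[ 479.82446874 -195.29612008   14.66984793]
```

View pics/c6.png

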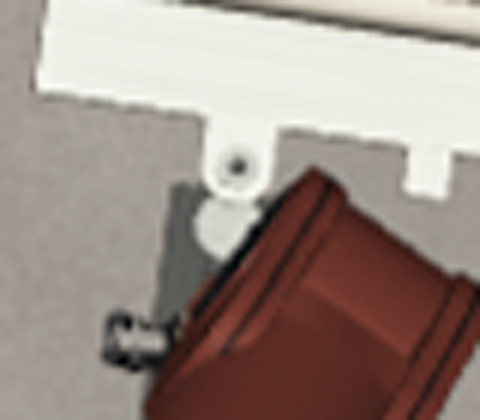

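The saddle disc is partly under the lug at crop (228,224), i.e. (407.6,251.9) px against (407.3,252.0) predicted. The lug boss is at (238,166). About 28.7 mm remains along x and -2.2 mm along y.

Run:
```python
from h import *
plan([508.5,-197.5,15],1.43,n=3)
```

```text
t 12.43 pos [ 481.9 -195.3   14.9] n 3 F [ 2.3 -0.1 -5.6] open 39.0 j [-0.43  0.37  0.85  2.02 -0.35  0.9   2.05]
[-0.0089, 0.0004, 0.0, 0.0, 0.001, 0.003]
[-0.0089, 0.0005, -0.0, 0.0, 0.001, 0.003]
[-0.0089, 0.0005, -0.0, 0.0, 0.001, 0.003]
```

Emit:
send_rows:
  plan:
    - [-0.009, 0.0005, 0, 0, 0.001, 0, 0.02]
    - [-0.009, 0.0005, 0, 0, 0, 0, 0.02]
    - [-0.006, 0.0005, 0, 0, 0, 0, 0.02]
    - [0, 0, 0, 0, 0, 0, 0.02]

```text
time_s: 12.92
tool_pos: [508.3, -197.3, 14.7]
tool_rot: [0.065, 0.998, -0.0, 0.001]
contact_force: [-0.5, 0.0, -5.6]
opening: 38.8
```

Run:
```python
from h import *
plan([508.5,-197.5,10],1.436,n=1)
```

```text
t 12.93 pos [ 508.3 -197.3   14.7] n 1 F [-0.5  0.  -5.6] open 38.8 j [-0.4   0.42  0.83  1.96 -0.39  0.92  2.06]
[-0.0003, -0.0002, 0.0047, -0.001, 0.002, 0.004]
```

Now lower gently onto the bench.

Emit:
send_rows:
  plan:
    - [0, 0, 0.002, 0, 0.002, 0, 0.02]
    - [0, 0, 0.0015, 0, 0, 0, 0.02]
    - [0, 0, 0.001, 0, 0, 0, 0.02]

```text
time_s: 13.3
tool_pos: [508.0, -197.4, 12.5]
tool_rot: [0.066, 0.998, 0.001, 0.0]
contact_force: [-4.4, 2.4, 9.0]
opening: 38.8
```

Emit:
send_rows:
  plan:
    - [0, 0, 0.001, 0, 0, 0, 0.02]
    - [0, 0, 0.001, 0, 0, 0, 0.02]

```text
time_s: 13.55
tool_pos: [508.0, -197.4, 12.5]
tool_rot: [0.066, 0.998, 0.002, 0.001]
contact_force: [-4.5, 2.8, 10.2]
opening: 38.7
```

On the bench at z 12.5, as predicted. I release it and rise.

Emit:
send_rows:
  plan:
    - [0, 0, 0, 0, 0, 0, 0.066]
    - [0, 0, 0, 0, 0, 0, 0.066]
    - [0, 0, 0, 0, 0, 0, 0.066]
    - [0, 0, -0.02, 0, 0, 0, 0.066]
    - [0, 0, -0.035, 0, 0, 0, 0.066]

```text
time_s: 14.18
tool_pos: [507.3, -198.1, 69.5]
tool_rot: [0.066, 0.998, 0.002, 0.0]
contact_force: [0.9, 1.2, 0.5]
opening: 65.9
```

Emit:
send_rows:
  plan:
    - [0, 0, -0.04, 0, 0, 0, 0.0]
    - [0.03, 0, -0.03, 0, 0, 0, 0.0]
    - [0, 0.055, 0, 0, 0, 0, 0.0]
    - [0, 0.055, 0, 0, 0, 0, 0.0]
    - [0, 0.055, 0, 0, 0, 0, 0.0]

```text
time_s: 14.8
tool_pos: [502.0, -34.6, 151.6]
tool_rot: [0.073, 0.997, 0.002, 0.006]
contact_force: [1.0, -0.5, -0.4]
opening: -0.0
```

Run:
```python
from h import *
s=robot.get_obs(); print(s['tool_pos'])
im=shot('top','t7')
cv2.imwrite('pics/c7.png',cv2.resize(im[215:315,355:455],None,fx=6,fy=6,interpolation=cv2.INTER_CUBIC)[:,:,::-1])
```

```text
[501.96772948 -34.59973699 151.56933686]
```

View pics/c7.png

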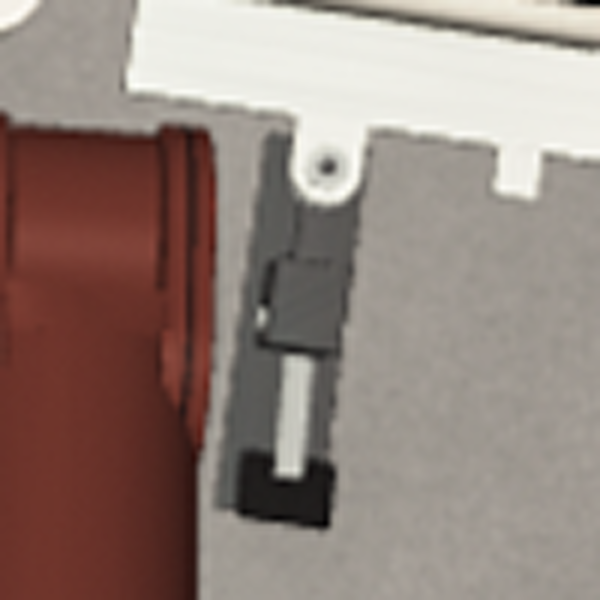

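The jack stands free and its saddle is wholly hidden by the lug. The pad is at crop (286,488), the base's left edge runs (217,507)-(265,132), and the boss is at (326,166). I compute the saddle position from these.

Run:
```python
from h import *
o=lambda u,v:((u+.5)/6-.5+355,(v+.5)/6-.5+215)
e=onz('top',[o(265,132),o(217,507)],8); d=e[0]-e[1]; L=np.hypot(*d[:2]); y=np.arctan2(d[1],d[0]); print('base edge',e.round(1),L,'yaw',y)
pad=onz('top',o(286,488),68)[0]; block=onz('top',o(307,306),58)[0]; boss=onz('top',o(326,166),64)[0]; print('pad',pad,'block',block,'boss',boss)
for yaw in (y,-.135):
    u=np.array([np.cos(yaw),np.sin(yaw)]);w=np.array([-u[1],u[0]])
    print('saddle from pad',pad[:2]+168*u,'block',block[:2]+72*u,'base front-left',e[0][:2]-23*u-28*w, 'rear-left',e[1][:2]+182*u-28*w,'tool', np.array([508,-197.4])+72*u)
plan([414,-181,120],1.436)
```

```text
base edge [[ 604.8 -179.5    8. ]
 [ 402.6 -154.7    8. ]] 203.76151030381 yaw -0.12194708319526575
pad [ 412.37755624 -182.94001513   68.        ] block [ 507.58728167 -195.01747184   58.        ] boss [ 580.79408292 -203.85972329   64.        ]
saddle from pad [ 579.12993187 -203.37638523] block [ 579.05258551 -203.77591617] base front-left [ 578.58689596 -204.49757262] rear-left [ 579.81618821 -204.64822877] tool [ 579.46530384 -206.15844433]
saddle from pad [ 578.84897989 -205.55118737] block [ 578.93217752 -204.70797424] base front-left [ 578.2628926  -204.15300652] rear-left [ 579.14935654 -206.9574391 ] tool [ 579.34489585 -207.09050239]
t 14.85 pos [502.9 -26.1 151.4] n 4 F [2.2 7.3 1.2] open -0.0 j [-0.83  0.07  0.84  1.94 -0.06  1.15  1.47]
[0.0168, -0.0415, 0.0074, 0.002, 0.003, -0.001]
[0.0168, -0.0414, 0.0075, 0.002, 0.003, -0.001]
[0.0168, -0.0414, 0.0076, 0.002, 0.003, -0.001]
[0.0168, -0.0414, 0.0077, 0.002, 0.003, -0.001]
```

The saddle is about 2 mm from the lug centre. With the fingers shut, I move above the pad at (411,-183).

Emit:
send_rows:
  plan:
    - [0.017, -0.041, 0.007, 0.002, 0.003, 0, 0]
    - [0.017, -0.041, 0.008, 0.002, 0.003, 0, 0]
    - [0.017, -0.041, 0.008, 0.002, 0.003, 0, 0]
    - [0.017, -0.041, 0.008, 0.002, 0.003, 0, 0]
    - [0, 0, 0, 0, 0, 0, 0]

```text
time_s: 15.48
tool_pos: [413.0, -183.4, 123.1]
tool_rot: [0.067, 0.998, 0.0, 0.002]
contact_force: [0.5, 0.2, 0.1]
opening: -0.2
```

Run:
```python
from h import *
plan([410.5,-182.7,75],1.44,step=25)
```

```text
t 15.47 pos [ 413.  -183.4  123.1] n 2 F [0.5 0.2 0.1] open -0.2 j [-0.68 -0.07  0.99  2.08  0.06  1.1   1.72]
[0.0014, 0.0002, 0.024, 0.001, 0.002, -0.002]
[0.0013, 0.0002, 0.024, 0.001, 0.002, -0.002]
```

Emit:
send_rows:
  plan:
    - [0.0015, 0, 0.024, 0.001, 0.002, 0, 0]
    - [0.0015, 0, 0.022, 0.001, 0.002, 0, 0]
    - [0, 0, 0.006, 0, 0, 0, 0]
    - [0, 0, 0, 0, 0, 0, 0]

```text
time_s: 15.98
tool_pos: [412.7, -183.1, 73.3]
tool_rot: [0.068, 0.998, 0.0, 0.002]
contact_force: [-0.0, 0.5, 0.0]
opening: -0.0
```

Run:
```python
from h import *
plan([410.5,-182.7,40],1.44,step=6)
```

```text
t 15.97 pos [ 412.7 -183.1   73.3] n 6 F [-0.   0.5  0. ] open -0.0 j [-0.67  0.05  1.03  2.14 -0.06  0.97  1.83]
[0.0004, 0.0, 0.0055, 0.0, 0.001, -0.001]
[0.0004, 0.0, 0.0055, 0.0, 0.001, -0.001]
[0.0004, 0.0, 0.0055, 0.0, 0.001, -0.001]
[0.0004, 0.0, 0.0055, 0.0, 0.001, -0.001]
[0.0004, 0.0, 0.0055, 0.0, 0.001, -0.001]
```

Emit:
send_rows:
  plan:
    - [0.001, 0, 0.007, 0, 0.002, -0.001, 0]
    - [0, 0, 0.007, 0, 0, 0, 0]
    - [0, 0, 0.005, 0, 0, 0, 0]
    - [0, 0, 0.004, 0, 0, 0, 0]
    - [0, 0, 0.004, 0, 0, 0, 0]

```text
time_s: 16.6
tool_pos: [413.1, -182.8, 46.3]
tool_rot: [0.067, 0.998, 0.001, 0.003]
contact_force: [-2.0, 1.3, 3.8]
opening: -0.1
```

Emit:
send_rows:
  plan:
    - [0, 0, 0.004, 0, 0, 0, 0]
    - [0, 0, 0.004, 0, 0, 0, 0]
    - [0, 0, 0.004, 0, 0, 0, 0]

```text
time_s: 16.98
tool_pos: [412.5, -182.7, 33.5]
tool_rot: [0.067, 0.998, 0.001, 0.002]
contact_force: [-5.6, 0.8, 11.2]
opening: -0.2
```

Emit:
send_rows:
  plan:
    - [0.001, 0, 0.004, 0, 0, 0, 0]
    - [0.001, 0, 0.004, 0, 0, 0, 0]
    - [0.001, 0, 0.004, 0, 0, 0, 0]

```text
time_s: 17.35
tool_pos: [411.5, -182.6, 22.2]
tool_rot: [0.067, 0.998, 0.002, 0.003]
contact_force: [-2.6, 0.5, 13.9]
opening: -0.3
```

Emit:
send_rows:
  plan:
    - [0.0005, 0, 0.004, 0, 0, 0, 0]
    - [0.0005, 0, 0.003, 0, 0, 0, 0]
    - [0, 0, 0.003, 0, 0, 0, 0]

```text
time_s: 17.73
tool_pos: [411.9, -182.7, 13.1]
tool_rot: [0.067, 0.998, 0.002, 0.004]
contact_force: [-9.7, 2.5, 27.6]
opening: -0.2
```

Emit:
send_rows:
  plan:
    - [0.001, 0, 0.003, 0, 0, 0, 0]
    - [0.001, 0, 0.003, 0, 0, 0, 0]

```text
time_s: 17.98
tool_pos: [412.3, -182.8, 10.9]
tool_rot: [0.067, 0.998, 0.004, 0.005]
contact_force: [-22.9, 9.9, 73.5]
opening: 0.1
```

Emit:
send_rows:
  plan:
    - [0, 0, 0.003, 0, 0, 0, 0]
    - [0, 0, 0.003, 0, 0, 0, 0]

```text
time_s: 18.23
tool_pos: [412.4, -182.6, 10.3]
tool_rot: [0.068, 0.998, 0.009, 0.003]
contact_force: [-33.1, 11.4, 89.3]
opening: 0.3
```

Run:
```python
from h import *
im=shot('top','t8'); b=shot('scene','s8')
a=cv2.resize(im[205:305,360:460],None,fx=4,fy=4,interpolation=cv2.INTER_CUBIC)
b=cv2.resize(b[240:340,170:270],None,fx=4,fy=4,interpolation=cv2.INTER_CUBIC)
cv2.imwrite('pics/c8.png',np.hstack([a,b])[:,:,::-1])
s=robot.get_obs(); print(s['time_s'],s['tool_pos'],s['contact_force'])
```

```text
18.325 [ 412.33899231 -182.62993701   10.36711987] [-30.62137332  11.51433215  87.54491495]
```

View pics/c8.png

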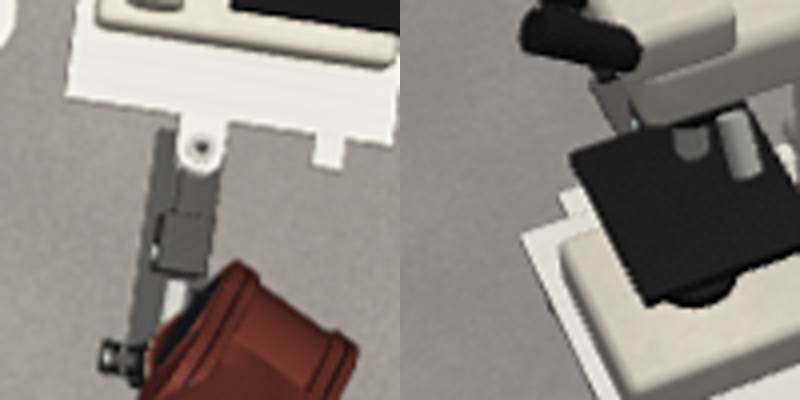

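The handle is on its stop: z stays at 10.4 while the force climbs to 88 N. The lug boss has moved 0.5 px outward, which agrees with the 12 mm lift, and the base corner has not moved. I'll ease the push to a moderate value.

Emit:
send_rows:
  plan:
    - [0.0005, 0, 0.001, 0, 0.006, 0, 0]
    - [0, 0, 0.001, 0, 0, 0, 0]

```text
time_s: 18.58
tool_pos: [412.0, -182.3, 12.5]
tool_rot: [0.069, 0.998, 0.013, -0.001]
contact_force: [-16.9, 5.9, 40.8]
opening: 0.1
```

Run:
```python
from h import *
for i in range(12):
    im=robot.read_camera('top')
    if i%3==2: s=robot.get_obs(); print(round(s['time_s'],2),np.round(s['tool_pos'],1),np.round(s['contact_force'],1),R.from_quat(s['tool_rot']).as_matrix()[:,2].round(3))
cv2.imwrite('pics/t9.png',im[:,:,::-1])
f=lambda n:cv2.imread(f'pics/{n}.png')
def boss(im):
    g=cv2.resize(cv2.cvtColor(im[236:248,403:416],cv2.COLOR_BGR2GRAY),None,fx=8,fy=8,interpolation=cv2.INTER_CUBIC).astype(float)
    sub=g[16:-16,16:-16]; w=np.clip(sub.max()-40-sub,0,None); yy,xx=np.mgrid[:w.shape[0],:w.shape[1]]; return (403+2+(w*xx).sum()/w.sum()/8,236+2+(w*yy).sum()/w.sum()/8)
for n in('t7','t8','t9'): print(n,boss(f(n)))
print(proj('top',[[580.8,-204.5,66],[580.5,-204.5,78]]))
# changed pixels between t0 and t9 for other objects
d=cv2.absdiff(f('top0'),f('t9')).max(2)>40
for nm,(x,y,w) in dict(petri=(350,207,18),bottle=(347,177,14),mouse=(502,310,18),jar=(495,272,12),rack=(138,288,40),slidebox=(272,181,24)).items(): print(nm,d[y-w:y+w,x-w:x+w].sum())
```

```text
18.73 [ 412.  -182.4   12.3] [-16.7   6.   45.9] [ 0.     0.025 -1.   ]
18.88 [ 411.9 -182.4   12.3] [-15.7   7.2  45.6] [ 0.     0.025 -1.   ]
19.02 [ 411.9 -182.4   12.3] [-16.3   5.6  46.4] [ 0.     0.025 -1.   ]
19.18 [ 411.9 -182.4   12.3] [-16.5   5.7  45.6] [ 0.     0.025 -1.   ]
t7 (np.float64(409.55911697807795), np.float64(242.888397778491))
t8 (np.float64(410.2982291828747), np.float64(241.91947689379884))
t9 (np.float64(410.1417548001768), np.float64(242.10534919197474))
[[409.2195169  242.18408041]
 [409.82172332 241.86912077]]
petri 0
bottle 0
mouse 0
jar 0
rack 0
slidebox 0
```

```bash
python3 -c "
from h import *
print(robot.hand_in()); print(robot.get_obs()['contact_force'])"
```

```text
the job is handed in; nothing more can be done
None
the job is handed in; nothing more can be done
```

The job is handed in at about 19 s. The jack is lifting the plate's front edge, and the shut fingers are still holding its handle down.

**What I did**
- I pulled the drawer out to its stop and measured 165.5 mm of travel.
- I took the jack out, lowered it in front of the lug, slid it in underneath and let go of it.
- I then pressed the handle down with the shut fingers.

**Last checks**
- **Centring:** the saddle is hidden under the lug. From the visible parts of the jack I work it out at about 2 mm from the lug's centre.
- **Handle:** it came hard up against its stop. I held it there at a steady push of about 46 N for 0.6 s before handing in. That is well above the 9 to 18 N needed.
- **Lift:** the lug's boss moved 0.58 px sideways in the top view; a 12 mm lift should give 0.60 px.
- **Other things:** the top view shows no change at the dishes, bottle, mouse, jar, rack or slide box.

**What disagreed or went wrong**
- The real fingertips sat about 33 mm higher than the reported tool position implied. The first grasp of the drawer bar closed on nothing, and I corrected for the offset after that.
- Forces briefly went high twice: about 97 N when the drawer hit its stop, and about 95 N in all when I over-pressed the handle. Both were through the fingers and stayed under the 120 N wrist limit.
- The boss moved 0.78 px along the picture's other axis where I expected 0.31, and 0.97 px under the hardest push. I put this down to the plate tilting and some give at the stop, but did not check it further.

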